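# Seat the specimen carrier on its locating pin and load the mortar cube

### The arm

A 6-joint arm with a two-finger parallel gripper is mounted at the origin on a cart in front of the work surface, level with it; the furniture and walls round the work are solid. World frame = base frame: x ahead of the robot, y to its left, z up, the work surface at z = 0. Lengths are in m, angles in rad, forces in N, time in s.
With the tool pointing down it reaches from about 0.425 to 0.95 m from the base axis. Payload 3.5 kg.
Tool frame: the origin (TCP) lies midway between the tips of the shut fingers; the grasp point (between the pads) lies 19 mm behind it; z points along the fingers, y is the direction in which the jaws open and shut (so a half turn about z gives the same grasp; the last joint's range is limited). The gripper opens to 85 mm and grips with 20 to 120 N. Pads are 22 mm wide; open, the fingers measure 114 mm over their backs; the gripper's body (76 mm by 85 mm) begins 54 mm behind the grasp point. The pads swing forward as they close: fully open they stand 13 mm farther back than shut.
Start: joints at [-1.44, 0.286, 1.577, -0, 1.279, -0.15], TCP at [0.187, -0.649, 0.231] pointing down, gripper open.
Joint ranges: [-2.77, 2.77], [-0.9, 2.22], [0.21, 2.48], [-1.53, 4.67], [0.24, 2.81], [-2.84, 2.84]. Speed limits (rad/s): [2.79, 2.79, 3.14, 3.14, 3.14, 3.14].

### API

Orientations are given as a unit quaternion [x, y, z, w].
In Python, from plant import * gives the robot as it stands.
- The arm moves only by the shell command python3 -m jog 'ROWS' [FORCE]. ROWS is a JSON object of lists of equal length, an entry for each row: "travel": the shift along the world's x, y, z in mm, a list of three; "dr": the turn, a rotation vector about the world's x, y, z in degrees, a list of three; "jaw": the closure in counts, from 0 (fully open) to 255 (shut). In form: {"travel": [[x, y, z], ...], "dr": [[wx, wy, wz], ...], "jaw": [jaw, ...]}. A call has 1 to 5 rows; each row shifts and turns the commanded pose from where the row before left it; what a row does not reach is not made up. A row lasts 1/12 s, in which the tool goes at most 41.7 mm and 7.16 degrees, less where a joint would pass 70% of its speed; a pose out of reach is approached as far as the arm can. A call is refused whole if a number of a shift passes 41.7 or a number of a turn 7.16, either way. A call with a gripper value outside its range is refused whole. The fingers move at their own pace and stop on an object; FORCE is the grip in N (left out, the last holds). Time passes only in rows, so rows that do not move let the fingers close. It gives the time, the measured TCP pose, the force and the opening at its end, in the units of the state.
- get_state(): the state, without advancing time (a new reading comes with each control period).
- read_camera(name): name is "scene" or "top"; returns the picture (480x640x3 uint8, red, green, blue); there is no depth.
- camera_info(name): a dict with "K" (3x3 intrinsics, pixels), "k1" (the pictures are not rectified: a ray, as slopes to the right and down, at radius r is drawn at 1 + k1 r^2 times it, then the intrinsics apply), "R" (3x3) and "t" (3): a world point X has camera coordinates R X + t. Camera axes: x right, y down, z forward; pixel columns grow to the right and rows downward; lengths in m; the calibration is good to about 2 mm. A picture is of the moment at which its call begins. camera_info takes no time and is no camera call.
- sign_off(): hands the job in, once; it reports no verdict.
The state is a dict: "time": time; "qpos": joint angles; "dq": joint speeds; "joint_efforts": joint torques, N m; "eef_pos": TCP position; "tcp_rot": TCP orientation; "contact_force": force on the tool from outside, world axes, zero at the start; "wrist_torque": the same for the moment, N m; "opening": opening from 0.0 (shut) to 1.0 (fully open).
Only numpy, scipy, OpenCV 4.12 (cv2) and the standard library are available. Lean on these libraries where they do the work, as an engineer would, in place of code of your own. Each camera call takes 0.05 s, during which the arm holds its last target. There are 200 camera calls.

### The job

Push the aluminium specimen carrier forward along the channel of its guide base, never lifting it out, until its hole drops over the brass locating pin and it lies flat; feel for the pin and push gently, since more than about 20 N of finger force on the carrier would spoil it. Then set (do not drop) the mortar cube upright into the carrier's blue-rimmed pocket. Leave everything else where it stands.

Things in the scene. Friction and masses are not known exactly. Their poses are not given: they have to be found in the camera images.
- guide_base: Fixed grey guide base, 264 (x) x 100 mm, with steel side guides. Origin: centre of its underside, on the worktop; x runs along the channel away from the open end; z up. Channel floor 12 mm above the origin, 68 mm wide; guide tops 27 mm above the origin; a stop bar closes the far end (x = +124 to +132 mm).
- slot_mid (a point): Middle of the dark slot in the channel floor, on its centre line, 58 mm ahead of the base's origin. A fixed brass pin (diameter 11 mm, 6 mm high, top rim chamfered 0.6 mm) is clamped in the slot, on the centre line, up to 17 mm before or beyond this point; its exact place is not measured and must be felt or seen. Axes as the base's.
- carrier: Loose aluminium carrier, 145 (x) x 66 (y) x 12 mm, about 0.45 kg, lying short of the pin, 1 mm play each side; slides easily (about 1 N). Origin: on the underside's centre line, 65 mm ahead of the rear face; x points to the nose; z up. The nose's underside is bevelled from x = +64 mm up to 8 mm high at the tip (x = +80 mm): pushed on, it climbs the pin (about 2 to 3 N), then slides on tilted nose-up by about 0.05 rad.
- hole (a point): Centre of the carrier's 15 mm through hole at its underside, 36 mm ahead of the carrier's origin. When it reaches the pin the nose drops 6 mm and the carrier lies flat; the pin then blocks it firmly, 2 mm play each way. Axes as the carrier's.
- rear (a point): Middle of the lower edge of the carrier's flat rear face (12 mm high, 66 mm wide), 65 mm behind its origin: the face to push, low down. Axes as the carrier's.
- pocket (a point): Centre of the floor of the carrier's pocket, 12 mm above and 18 mm behind the carrier's origin. The pocket is 58 x 58 mm inside, its blue rim 4 mm wide and 6 mm high. Axes as the carrier's.
- mortar_cube: Loose grey hardened mortar cube, 51 x 50 x 51 mm, about 0.26 kg, on the worktop left of the balance. Origin: centre of its underside; axes square to its faces, z up. Grasp it across two faces and set it square with the carrier; in the pocket it has 3 to 4 mm of room on each side.
- analytical_balance: Fixed balance between the cube and the guide base; bystander and obstacle: 355 (x) x 232 (y) x 303 mm. Origin: centre of its underside, on the worktop. Its front 105 mm (towards the robot) is a panel only 66 mm high; the glass draught shield behind it is 303 mm high. Carry things round in front of it or over it.
- jar: White screw-top jar, diameter 88 mm, 94 mm high; bystander. Origin: centre of the underside.
- mould: Brass mould with three lugs, diameter 62 mm, 60 mm high; bystander. Origin: centre of the underside.
- steel_ring: Thick dark steel ring, diameter 49 mm, 37 mm high; bystander. Origin: centre of the underside.
- weight_big: Knobbed weight, diameter 30 mm, 42 mm high; bystander. Origin: centre of the underside.
- weight_small: Knobbed weight, diameter 19 mm, 28 mm high; bystander. Origin: centre of the underside.
Things that resemble listed ones, but are neither listed nor needed, are in the scene too. What is shaped like the mortar_cube but green, red or turquoise is not meant.

How it is judged:
By the outcome, as a careful person would: the job done as asked, in the order asked, and still so for the second after the job is handed in, with the robot touching nothing.
It also fails if it takes over 61 s, if anything falls off the work surface, if the arm or the gripper's body presses on something with over 40 N, if the wrist force passes 120 N, or if a joint passes its speed limit or range.

## Working session

There is one attempt and no reset: what is moved stays moved. The work goes in short steps, Python scripts to look and compute and a shell command to move; the robot and the scene stay as the last step left them, time stands still between calls to the robot, and variables do not carry over. Pictures are saved under pics/ and viewed, about 8 in all and at most 12, crops included, and the job is handed in when it is done.

```bash
mkdir -p pics; ls; python3 - <<'E'
from plant import *
import cv2,numpy as np
for n in("scene","top"):
    im=read_camera(n); cv2.imwrite(f"pics/{n}0.png",im[...,::-1]); c=camera_info(n); print(n,c)
s=get_state(); print(s)
E
```

```text
pics
scene {'K': array([[471.78980263,   0.        , 311.89640389],
       [  0.        , 471.78980263, 244.23689348],
       [  0.        ,   0.        ,   1.        ]]), 'k1': 0.041780668378883175, 'R': array([[-0.73881359, -0.67389803, -0.00399006],
       [-0.32143075,  0.35758522, -0.87682101],
       [ 0.59231474, -0.64652475, -0.48080037]]), 't': array([0.41853085, 0.18820252, 0.73324342])}
top {'K': array([[592.3049854 ,   0.        , 321.1867882 ],
       [  0.        , 592.3049854 , 240.84623581],
       [  0.        ,   0.        ,   1.        ]]), 'k1': -0.04973597055453615, 'R': array([[-0.02367603, -0.99932908, -0.0279436 ],
       [-0.98371192,  0.02826978, -0.17751529],
       [ 0.17818615,  0.0232856 , -0.98372124]]), 't': array([0.10195156, 0.50571775, 1.25874704])}
{'time': 0.1, 'qpos': array([-1.43999479e+00,  2.87098422e-01,  1.57803591e+00, -3.02312272e-07,
        1.27859722e+00, -1.49984076e-01]), 'dq': array([-0.00126697, -0.0005706 , -0.00311411,  0.00043803,  0.00073861,
        0.00032993]), 'joint_efforts': array([ 2.49696923e-04, -4.07298589e+01, -2.93700600e+01, -1.47788001e-04,
        3.42866289e-03,  1.08715085e-06]), 'eef_pos': array([ 0.18700987, -0.64795804,  0.23006839]), 'tcp_rot': array([ 9.90160534e-01,  1.39932032e-01,  1.01125107e-05, -1.06940034e-03]), 'contact_force': array([-0.7456659 , -0.68464705,  0.01195341]), 'wrist_torque': array([-0.03408646,  0.00487756, -0.03829618]), 'opening': 0.9983599643521609}
```

View pics/scene0.png

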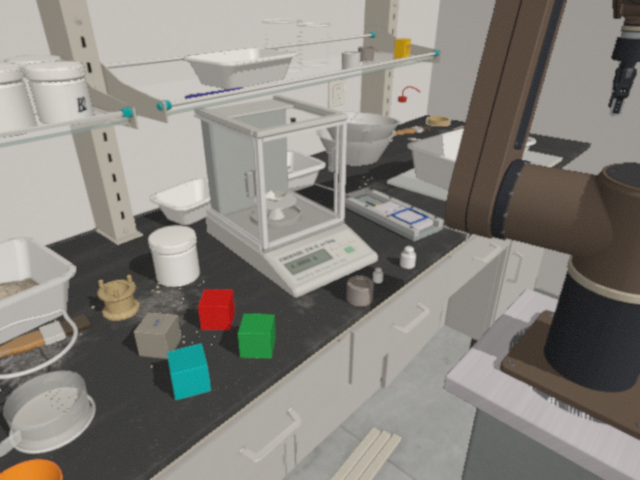

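View pics/top0.png

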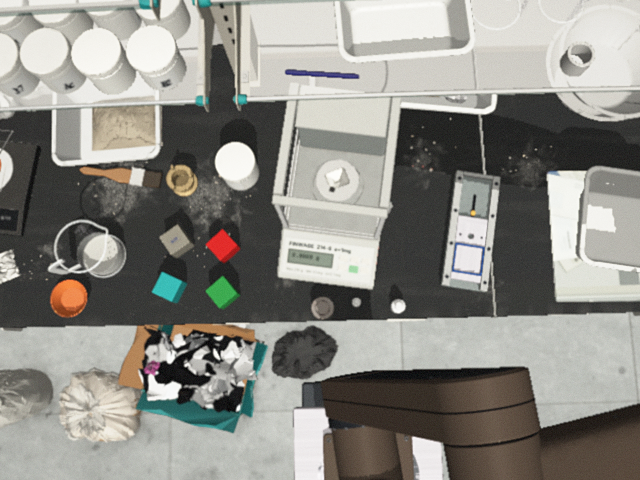

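Scene: the balance is mid-frame, the grey cube at about (158,336) and the guide base at (395,212). Top: the base spans about (443–498, 170–292), with the blue pocket at (469,260) and a brass spot at (473,212). The grey cube is at (176,240). Next I'll zoom in on the crops.

```bash
cat > h.py <<'E'
from plant import *
import cv2,numpy as np
def ray(n,uv):
    c=camera_info(n);K=c["K"];uv=np.atleast_2d(np.float64(uv))
    p=cv2.undistortPoints(uv[:,None],K,np.array([c["k1"],0,0,0,0.]))[:,0]
    d=np.c_[p,np.ones(len(p))]@c["R"]; o=-c["R"].T@c["t"]; return o,d
def onz(n,uv,z):
    o,d=ray(n,uv); return o+d*((z-o[2])/d[:,2])[:,None]
def proj(n,X):
    c=camera_info(n);return cv2.projectPoints(np.float64(X).reshape(-1,1,3),cv2.Rodrigues(c["R"])[0],c["t"],c["K"],np.array([c["k1"],0,0,0,0.]))[0][:,0]
def crop(im,x0,y0,x1,y1,s): return cv2.resize(im[y0:y1,x0:x1],None,fx=s,fy=s,interpolation=cv2.INTER_CUBIC)
E
python3 - <<'E'
from h import *
t=cv2.imread("pics/top0.png"); s=cv2.imread("pics/scene0.png")
a=crop(t,435,160,505,300,4); b=crop(t,145,210,215,280,4); c=crop(s,340,180,450,250,4)
out=np.zeros((600,800,3),np.uint8); out[:560,:280]=a; out[:280,290:570]=b; out[290:570,290:730]=c
cv2.imwrite("pics/c1.png",out)
E
```

```text
(no output)
```

View pics/c1.png

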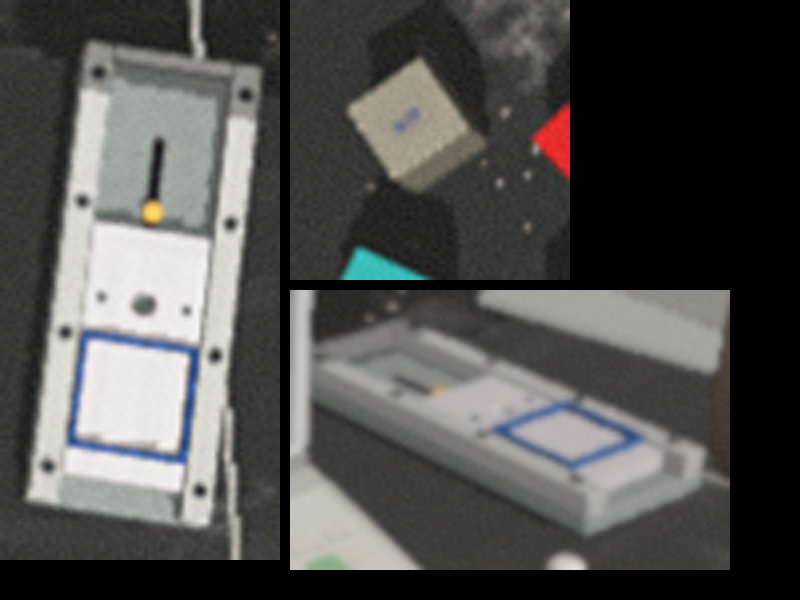

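```bash
python3 - <<'E'
from h import *
t=cv2.imread("pics/top0.png"); hsv=cv2.cvtColor(t,cv2.COLOR_BGR2HSV)
def cnt(m,x0,y0,x1,y1):
    M=np.zeros_like(m);M[y0:y1,x0:x1]=m[y0:y1,x0:x1];c=cv2.findContours(M,0,1)[0];return max(c,key=cv2.contourArea)
def rep(n,P):
    c=P.mean(0);e=np.diff(np.r_[P,P[:1]],axis=0);print(n,"ctr",c.round(4),"edges mm",(np.hypot(e[:,0],e[:,1])*1e3).round(1),"ang",np.degrees(np.arctan2(e[:,1],e[:,0])).round(1))
b=cnt(cv2.inRange(hsv,(100,110,60),(125,255,255)),435,230,505,290)
B=cv2.boxPoints(cv2.minAreaRect(b)); print(B.round(1)); rep("rim",onz("top",B,.030))
g=np.float32([[88,42],[262,68],[212,525],[28,500]])/4+[435,160]; rep("guide",onz("top",g,.027))
y=cv2.inRange(hsv,(15,110,120),(32,255,255)); c=cnt(y,435,195,505,230); (u,v),r=cv2.minEnclosingCircle(c); m=cv2.moments(c);uv=[m['m10']/m['m00'],m['m01']/m['m00']];print("pin px",u,v,r,uv,onz("top",uv,.018).round(4))
print("hole",onz("top",np.float32([144,304])/4+[435,160],.023).round(4))
print("rear",onz("top",np.float32([[64,475],[182,490]])/4+[435,160],.024).round(4))
print("nose",onz("top",np.float32([[96,222],[210,236]])/4+[435,160],.024).round(4))
q=(np.float32([[420,57],[348,108],[408,185],[470,128]])-[290,0])/4+[145,210]; rep("cube",onz("top",q,.051))
k=np.float32([[420,57],[348,108]])
# balance panel front, weights, ring
for n,p,z in[("ring",(322,307),.037),("wbig",(398,306),.04),("wsmall",(356,302),.028),("balFL",(279,277),.066),("balFR",(374,288),.066),("balTL",(275,204),.303),("balTR",(391,210),.303),("balBL",(300,88),.303),("balBR",(400,98),.303),("red",(222,246),.05),("green",(222,291),.05),("teal",(169,287),.05),("shelf",(240,100),.4),("mould",(180,180),.06)]: print(n,onz("top",p,z).round(3))
# scene pin
s=cv2.imread("pics/scene0.png");hs=cv2.cvtColor(s,cv2.COLOR_BGR2HSV);c=cnt(cv2.inRange(hs,(15,100,120),(32,255,255)),360,195,400,215);m=cv2.moments(c);uv=[m['m10']/m['m00'],m['m01']/m['m00']];print("pin scene",uv,onz("scene",uv,.016).round(4))
b=cnt(cv2.inRange(hs,(100,110,60),(125,255,255)),380,195,450,235);B=cv2.approxPolyDP(cv2.convexHull(b),3,True)[:,0]; print(B.tolist()); rep("rim scene",onz("scene",B,.030))
E
```

```text
[[450.8 270.4]
 [455.3 242.3]
 [485.1 247. ]
 [480.7 275.1]]
rim ctr [ 0.462  -0.2347  0.03  ] edges mm [64.1 66.7 64.1 66.1] ang [ -12.4 -100.8  167.1   79.3]
guide ctr [ 0.5269 -0.2488  0.027 ] edges mm [ 99.5 263.1 101.5 265.1] ang [-100.5  169.6   80.6  -10.9]
pin px 472.0 212.5 2.6926822662353516 [472.45679012345676, 212.58024691358023] [[ 0.5686 -0.2547  0.018 ]]
hole [[ 0.5139 -0.2465  0.023 ]]
rear [[ 0.419  -0.1956  0.024 ]
 [ 0.4088 -0.2601  0.024 ]]
nose [[ 0.5614 -0.2225  0.024 ]
 [ 0.5515 -0.286   0.024 ]]
cube ctr [0.519  0.4122 0.051 ] edges mm [48.7 56.3 46.1 50.2] ang [ 124.8 -141.9  -47.7   35.1]
ring [[0.364 0.091 0.037]]
wbig [[ 0.361 -0.074  0.04 ]]
wsmall [[0.373 0.016 0.028]]
balFL [[0.428 0.181 0.066]]
balFR [[ 0.399 -0.022  0.066]]
balTL [[0.531 0.164 0.303]]
balTR [[ 0.514 -0.043  0.303]]
balBL [[0.752 0.115 0.303]]
balBR [[ 0.725 -0.069  0.303]]
red [[0.502 0.308 0.05 ]]
green [[0.403 0.307 0.05 ]]
teal [[0.414 0.425 0.05 ]]
shelf [[0.689 0.211 0.4  ]]
mould [[0.654 0.402 0.06 ]]Traceback (most recent call last):
  File "<stdin>", line 19, in <module>
  File "<stdin>", line 4, in cnt
ValueError: max() iterable argument is empty
```

Carrier: rear face centre at (0.414, −0.228), yaw about −10.4°. The pin is at about (0.569, −0.255), so the push is about 56 mm. First I move behind the rear face with the fingers shut.

```bash

python3 -m jog '{"travel": [[8,18,0],[14,30,0],[14,30,0],[14,30,0],[14,30,0]], "dr": [[0,0,-2],[0,0,-2],[0,0,-2],[0,0,-2],[0,0,-2]], "jaw": [255,255,255,255,255]}' 40
python3 -m jog '{"travel": [[14,30,0],[14,30,0],[14,30,0],[14,30,0],[14,30,0]], "dr": [[0,0,-2],[0,0,-2],[0,0,-2],[0,0,-2],[0,0,-2]], "jaw": [255,255,255,255,255]}'
python3 -m jog '{"travel": [[14,30,-10],[14,30,-20],[14,30,-20],[12,26,-20],[6,14,-10]], "dr": [[0,0,-2],[0,0,-2],[0,0,-2],[0,0,-0.5],[0,0,0]], "jaw": [255,255,255,255,255]}'
python3 -m jog '{"travel": [[0,0,0],[0,0,0]], "dr": [[0,0,0],[0,0,0]], "jaw": [255,255]}'
python3 - <<'E'
from h import *
s=get_state();p=s["eef_pos"];q=s["tcp_rot"]
print(p,s["contact_force"],s["opening"],s["qpos"]); from scipy.spatial.transform import Rotation as R; print(R.from_quat(q).as_matrix().round(3))
E
```

```text
time: 0.52
eef_pos: [0.2513, -0.5088, 0.2305]
tcp_rot: [0.999, 0.052, -0.0, -0.001]
contact_force: [0.5, -0.7, 0.9]
opening: 0.297
time: 0.93
eef_pos: [0.3213, -0.3587, 0.2308]
tcp_rot: [0.999, -0.035, -0.0, -0.0]
contact_force: [0.4, -0.2, -0.3]
opening: -0.002
time: 1.35
eef_pos: [0.3804, -0.2266, 0.1483]
tcp_rot: [0.996, -0.09, -0.002, -0.002]
contact_force: [-0.5, -0.0, -0.1]
opening: 0.002
time: 1.52
eef_pos: [0.3808, -0.2296, 0.1505]
tcp_rot: [0.996, -0.09, -0.001, -0.0]
contact_force: [-0.0, -0.9, 0.0]
opening: 0.001
[ 0.38079183 -0.22963039  0.15053281] [-0.00108414 -0.90480568  0.03205985] 0.0006329356096196806 [-7.71333370e-01 -1.52209685e-01  2.19440774e+00 -4.22526286e-04
  1.10116191e+00  9.79236633e-01]
[[ 0.984 -0.179 -0.002]
 [-0.179 -0.984  0.001]
 [-0.002 -0.001 -1.   ]]
```

```bash

python3 -m jog '{"travel": [[3,3,-25],[3,3,-30],[2,0,-30],[0,0,-25],[0,0,-12]], "dr": [[0,0,0],[0,0,0],[0,0,0],[0,0,0],[0,0,0]], "jaw": [255,255,255,255,255]}'
python3 -m jog '{"travel": [[0,0,-8],[0,0,-3],[0,0,0],[0,0,0]], "dr": [[0,0,0],[0,0,0],[0,0,0],[0,0,0]], "jaw": [255,255,255,255]}'
python3 - <<'E'
from h import *
im=read_camera("scene"); cv2.imwrite("pics/s2.png",crop(im[...,::-1],330,130,480,260,5)); t=read_camera("top"); cv2.imwrite("pics/t2.png",t[...,::-1])
E
```

```text
time: 1.93
eef_pos: [0.3879, -0.2251, 0.0273]
tcp_rot: [0.996, -0.091, -0.001, -0.001]
contact_force: [0.5, 0.1, 0.2]
opening: 0.0
time: 2.27
eef_pos: [0.3899, -0.2258, 0.0195]
tcp_rot: [0.996, -0.091, 0.001, 0.001]
contact_force: [0.6, -0.1, -0.4]
opening: -0.002
```

View pics/s2.png

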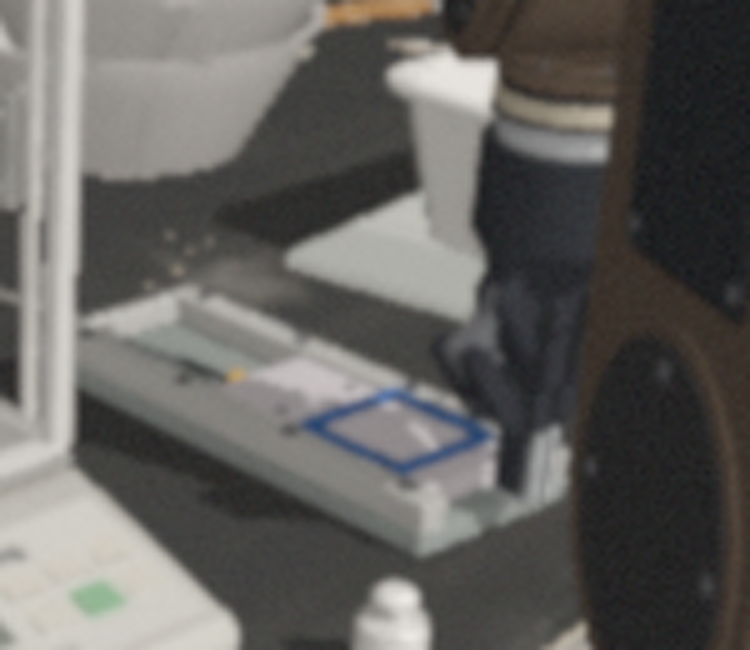

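The fingers stand in the channel just behind the carrier's rear face, at about (515,480) in the crop. Now I push slowly and watch the force.

```bash

python3 -m jog '{"travel": [[2,-0.3,-1.5],[3,-0.5,-1.5],[2,-0.4,0],[2,-0.4,0],[1,-0.2,0]], "dr": [[0,0,0],[0,0,0],[0,0,0],[0,0,0],[0,0,0]], "jaw": [255,255,255,255,255]}'
python3 -m jog '{"travel": [[1,-0.2,0],[1,-0.2,0],[1,-0.2,0],[1,-0.2,0],[1,-0.2,0]], "dr": [[0,0,0],[0,0,0],[0,0,0],[0,0,0],[0,0,0]], "jaw": [255,255,255,255,255]}'
python3 -m jog '{"travel": [[1,-0.2,0],[1,-0.2,0],[1,-0.2,0],[1,-0.2,0],[1,-0.2,0]], "dr": [[0,0,0],[0,0,0],[0,0,0],[0,0,0],[0,0,0]], "jaw": [255,255,255,255,255]}'
```

```text
time: 2.78
eef_pos: [0.3996, -0.2265, 0.0155]
tcp_rot: [0.996, -0.091, 0.0, 0.0]
contact_force: [-0.8, 0.3, 0.4]
opening: 0.002
time: 3.2
eef_pos: [0.4041, -0.2273, 0.0153]
tcp_rot: [0.996, -0.091, -0.0, -0.0]
contact_force: [0.0, -0.8, -0.3]
opening: 0.002
time: 3.62
eef_pos: [0.4089, -0.2282, 0.0152]
tcp_rot: [0.996, -0.091, -0.0, -0.0]
contact_force: [-1.3, 0.8, 0.9]
opening: 0.001
```

```bash

python3 -m jog '{"travel": [[1,-0.2,0],[1,-0.2,0],[1,-0.2,0],[1,-0.2,0],[1,-0.2,0]], "dr": [[0,0,0],[0,0,0],[0,0,0],[0,0,0],[0,0,0]], "jaw": [255,255,255,255,255]}'
python3 -m jog '{"travel": [[1,-0.2,0],[1,-0.2,0],[1,-0.2,0],[1,-0.2,0],[1,-0.2,0]], "dr": [[0,0,0],[0,0,0],[0,0,0],[0,0,0],[0,0,0]], "jaw": [255,255,255,255,255]}'
python3 -m jog '{"travel": [[1,-0.2,0],[1,-0.2,0],[1,-0.2,0],[1,-0.2,0],[1,-0.2,0]], "dr": [[0,0,0],[0,0,0],[0,0,0],[0,0,0],[0,0,0]], "jaw": [255,255,255,255,255]}'
```

```text
time: 4.03
eef_pos: [0.4141, -0.2293, 0.0152]
tcp_rot: [0.996, -0.091, -0.0, -0.0]
contact_force: [-1.0, -0.2, -0.2]
opening: 0.0
time: 4.45
eef_pos: [0.4188, -0.2302, 0.0152]
tcp_rot: [0.996, -0.091, -0.001, -0.0]
contact_force: [-3.3, 0.7, 0.8]
opening: 0.003
time: 4.87
eef_pos: [0.424, -0.2313, 0.0152]
tcp_rot: [0.996, -0.091, -0.0, -0.0]
contact_force: [-3.4, 0.8, 0.1]
opening: 0.002
```

The nose is climbing the pin, at about 3.4 N.

```bash

python3 -m jog '{"travel": [[1,-0.18,0],[1,-0.18,0],[1,-0.18,0],[1,-0.18,0],[1,-0.18,0]], "dr": [[0,0,0],[0,0,0],[0,0,0],[0,0,0],[0,0,0]], "jaw": [255,255,255,255,255]}'
python3 -m jog '{"travel": [[1,-0.18,0],[1,-0.18,0],[1,-0.18,0],[1,-0.18,0],[1,-0.18,0]], "dr": [[0,0,0],[0,0,0],[0,0,0],[0,0,0],[0,0,0]], "jaw": [255,255,255,255,255]}'
python3 -m jog '{"travel": [[1,-0.18,0],[1,-0.18,0],[1,-0.18,0],[1,-0.18,0],[1,-0.18,0]], "dr": [[0,0,0],[0,0,0],[0,0,0],[0,0,0],[0,0,0]], "jaw": [255,255,255,255,255]}'
python3 -m jog '{"travel": [[1,-0.18,0],[1,-0.18,0],[1,-0.18,0],[1,-0.18,0],[1,-0.18,0]], "dr": [[0,0,0],[0,0,0],[0,0,0],[0,0,0],[0,0,0]], "jaw": [255,255,255,255,255]}'
python3 -m jog '{"travel": [[1,-0.18,0],[1,-0.18,0],[1,-0.18,0],[1,-0.18,0],[1,-0.18,0]], "dr": [[0,0,0],[0,0,0],[0,0,0],[0,0,0],[0,0,0]], "jaw": [255,255,255,255,255]}'
python3 - <<'E'
from h import *
t=read_camera("top"); cv2.imwrite("pics/t3.png",t[...,::-1])
hsv=cv2.cvtColor(t,cv2.COLOR_RGB2HSV)
m=cv2.inRange(hsv,(100,110,60),(125,255,255));m[:230]=0;m[:,:435]=0;m[:,505:]=0;m[295:]=0
y,x=np.nonzero(m);print(len(x),x.min(),x.max(),y.min(),y.max())
m=cv2.inRange(hsv,(15,90,100),(32,255,255));m[:160]=0;m[:,:435]=0;m[:,505:]=0;m[295:]=0;print(np.argwhere(m)[:12].tolist())
E
```

```text
time: 5.28
eef_pos: [0.429, -0.2321, 0.0152]
tcp_rot: [0.996, -0.091, -0.0, -0.0]
contact_force: [-4.6, 0.4, 0.9]
opening: 0.001
time: 5.7
eef_pos: [0.4344, -0.2333, 0.0155]
tcp_rot: [0.996, -0.091, 0.0, 0.0]
contact_force: [-1.6, 0.0, -0.0]
opening: -0.004
time: 6.12
eef_pos: [0.4392, -0.2341, 0.0154]
tcp_rot: [0.996, -0.091, 0.0, 0.0]
contact_force: [-1.0, 0.4, 1.5]
opening: 0.001
time: 6.53
eef_pos: [0.4442, -0.235, 0.0153]
tcp_rot: [0.996, -0.091, -0.0, 0.0]
contact_force: [-1.9, 0.4, 0.7]
opening: 0.003
time: 6.95
eef_pos: [0.4492, -0.2359, 0.0153]
tcp_rot: [0.996, -0.091, 0.0, 0.0]
contact_force: [-0.5, 0.8, -0.3]
opening: -0.004
22 455 457 230 251
[]
```

```bash

python3 -m jog '{"travel": [[1,-0.18,0],[1,-0.18,0],[1,-0.18,0],[1,-0.18,0],[1,-0.18,0]], "dr": [[0,0,0],[0,0,0],[0,0,0],[0,0,0],[0,0,0]], "jaw": [255,255,255,255,255]}'
python3 -m jog '{"travel": [[0.6,-0.1,0],[0.6,-0.1,0],[0.6,-0.1,0],[0.6,-0.1,0],[0.6,-0.1,0]], "dr": [[0,0,0],[0,0,0],[0,0,0],[0,0,0],[0,0,0]], "jaw": [255,255,255,255,255]}'
python3 -m jog '{"travel": [[0.5,-0.1,0],[0.5,-0.1,0],[0.5,-0.1,0]], "dr": [[0,0,0],[0,0,0],[0,0,0]], "jaw": [255,255,255]}'
python3 -m jog '{"travel": [[0.5,-0.1,0],[0.5,-0.1,0]], "dr": [[0,0,0],[0,0,0]], "jaw": [255,255]}'
```

```text
time: 7.42
eef_pos: [0.4542, -0.2367, 0.0153]
tcp_rot: [0.996, -0.091, 0.0, -0.0]
contact_force: [-1.7, -0.2, 0.8]
opening: -0.001
time: 7.83
eef_pos: [0.4571, -0.2372, 0.0153]
tcp_rot: [0.996, -0.091, -0.0, -0.0]
contact_force: [-0.9, 0.3, -0.2]
opening: -0.002
time: 8.08
eef_pos: [0.4589, -0.2377, 0.0154]
tcp_rot: [0.996, -0.091, 0.0, 0.0]
contact_force: [-0.6, 0.3, -0.1]
opening: -0.003
time: 8.25
eef_pos: [0.4596, -0.2378, 0.0154]
tcp_rot: [0.996, -0.091, -0.0, -0.0]
contact_force: [-0.7, 0.5, 0.4]
opening: 0.002
```

```bash

python3 -m jog '{"travel": [[0.5,-0.1,0],[0.5,-0.1,0]], "dr": [[0,0,0],[0,0,0]], "jaw": [255,255]}'
python3 -m jog '{"travel": [[0.5,-0.1,0],[0.5,-0.1,0]], "dr": [[0,0,0],[0,0,0]], "jaw": [255,255]}'
python3 - <<'E'
from h import *
t=read_camera("top"); s=read_camera("scene")
a=crop(t[...,::-1],435,160,505,300,4); c=crop(s[...,::-1],340,180,450,250,4)
out=np.zeros((600,800,3),np.uint8); out[:560,:280]=a; out[:280,290:730]=c
cv2.imwrite("pics/c4.png",out)
E
```

```text
time: 8.42
eef_pos: [0.4606, -0.238, 0.0154]
tcp_rot: [0.996, -0.091, -0.0, -0.0]
contact_force: [-1.5, -0.6, 0.8]
opening: 0.004
time: 8.58
eef_pos: [0.4616, -0.2381, 0.0153]
tcp_rot: [0.996, -0.091, -0.0, -0.0]
contact_force: [-2.2, 0.5, 1.3]
opening: 0.001
```

View pics/c4.png

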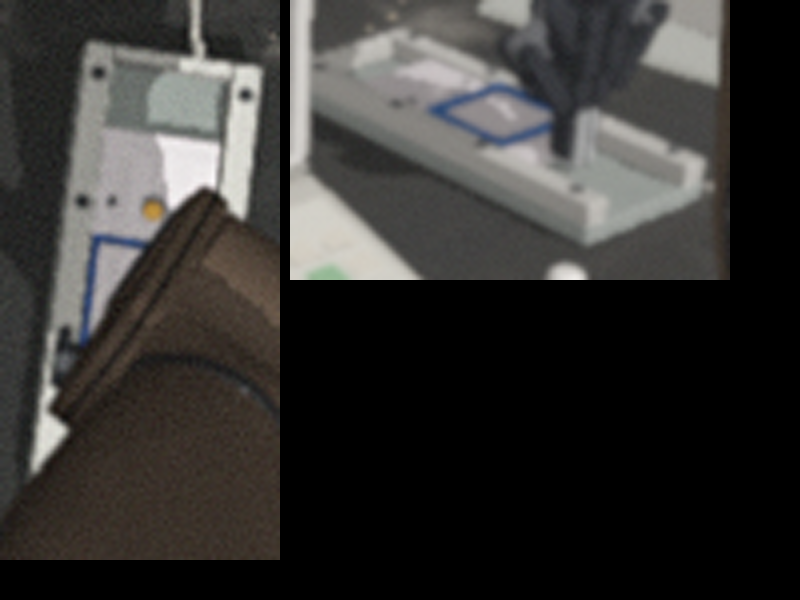

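The brass pin now shows through the hole at crop (152,210), which is pixel (473,212). I'll keep feeling for the firm block in half-millimetre steps.

```bash

python3 -m jog '{"travel": [[0.5,-0.1,0],[0,0,0]], "dr": [[0,0,0],[0,0,0]], "jaw": [255,255]}'
python3 -m jog '{"travel": [[0.5,-0.1,0],[0,0,0]], "dr": [[0,0,0],[0,0,0]], "jaw": [255,255]}'
```

```text
time: 8.85
eef_pos: [0.4621, -0.2382, 0.0153]
tcp_rot: [0.996, -0.091, 0.0, -0.0]
contact_force: [-1.1, -0.4, 0.7]
opening: 0.001
time: 9.02
eef_pos: [0.4626, -0.2383, 0.0153]
tcp_rot: [0.996, -0.091, 0.0, 0.0]
contact_force: [0.2, 0.2, -0.4]
opening: -0.002
```

```bash

python3 -m jog '{"travel": [[0.5,-0.1,0],[0,0,0]], "dr": [[0,0,0],[0,0,0]], "jaw": [255,255]}'
```

```text
time: 9.18
eef_pos: [0.4631, -0.2384, 0.0153]
tcp_rot: [0.996, -0.091, 0.0, -0.0]
contact_force: [-0.3, -0.4, -0.1]
opening: 0.001
```

```bash

python3 -m jog '{"travel": [[0.5,-0.1,0],[0,0,0]], "dr": [[0,0,0],[0,0,0]], "jaw": [255,255]}'
```

```text
time: 9.35
eef_pos: [0.4635, -0.2385, 0.0153]
tcp_rot: [0.996, -0.091, -0.0, -0.0]
contact_force: [-1.5, 0.2, 0.6]
opening: -0.001
```

```bash

python3 -m jog '{"travel": [[0.5,-0.1,0],[0,0,0]], "dr": [[0,0,0],[0,0,0]], "jaw": [255,255]}'
```

```text
time: 9.52
eef_pos: [0.4635, -0.2384, 0.0152]
tcp_rot: [0.996, -0.091, -0.001, -0.0]
contact_force: [-3.5, 0.6, 1.5]
opening: 0.001
```

```bash

python3 -m jog '{"travel": [[0.4,-0.1,0],[0,0,0]], "dr": [[0,0,0],[0,0,0]], "jaw": [255,255]}'
```

```text
time: 9.68
eef_pos: [0.4636, -0.2384, 0.0151]
tcp_rot: [0.996, -0.091, -0.001, -0.0]
contact_force: [-5.1, 0.6, 3.0]
opening: 0.001
```

It is firmly blocked: the TCP stalled at x = 0.4636 and the force rose from 1.5 to 5 N. I back off, rise and check, and measure the cube more carefully.

```bash

python3 -m jog '{"travel": [[-4,0.7,0],[-7,1.2,0],[-5,1,10],[-4,0,25],[0,10,35]], "dr": [[0,0,0],[0,0,0],[0,0,0],[0,0,0],[0,0,0]], "jaw": [255,255,255,255,255]}'
python3 -m jog '{"travel": [[0,25,35],[0,33,30],[0,33,10],[0,33,0],[0,33,0]], "dr": [[0,0,2],[0,0,2],[0,0,2],[0,0,2],[0,0,2]], "jaw": [255,255,255,200,100]}'
python3 - <<'E'
from h import *
t=read_camera("top")[...,::-1]; s=read_camera("scene")[...,::-1]
t0=cv2.imread("pics/top0.png"); cv2.imwrite("pics/t5.png",t)
out=np.zeros((600,800,3),np.uint8); out[:560,:280]=crop(t,435,160,505,300,4); out[:280,290:730]=crop(s,340,180,450,250,4)
# cube top face by brightness, several thresholds
g=cv2.cvtColor(t0,cv2.COLOR_BGR2GRAY)
for th in(110,120,130,140):
    m=np.zeros_like(g);m[215:262,155:198]=(g[215:262,155:198]>th)*255
    m=cv2.morphologyEx(cv2.morphologyEx(m,cv2.MORPH_OPEN,np.ones((3,3))),cv2.MORPH_CLOSE,np.ones((7,7)))
    c=max(cv2.findContours(m,0,1)[0],key=cv2.contourArea);W=onz("top",c[:,0],.051)[:,:2]
    r=cv2.minAreaRect((W*1000).astype(np.float32)); print(th,r)
    if th==120: cv2.drawContours(t0,[c],-1,(0,0,255),1)
out[290:600,290:590]=crop(t0,150,210,210,272,5)
cv2.imwrite("pics/c5.png",out)
E
```

```text
time: 10.1
eef_pos: [0.4422, -0.2252, 0.0833]
tcp_rot: [0.996, -0.092, -0.002, -0.001]
contact_force: [0.5, -1.0, 0.4]
opening: 0.0
time: 10.52
eef_pos: [0.4453, -0.0709, 0.1592]
tcp_rot: [1.0, -0.003, 0.003, 0.001]
contact_force: [0.4, 0.4, -1.0]
opening: 0.269
110 ((519.3865356445312, 414.9164123535156), (52.598388671875, 50.0257682800293), 34.13107681274414)
120 ((519.9771118164062, 415.2074890136719), (51.053436279296875, 49.70957946777344), 35.394474029541016)
130 ((520.2429809570312, 414.83221435546875), (50.1190185546875, 48.709327697753906), 34.08200454711914)
140 ((519.9733276367188, 415.39227294921875), (49.60706329345703, 47.7510871887207), 33.71223831176758)
```

View pics/c5.png

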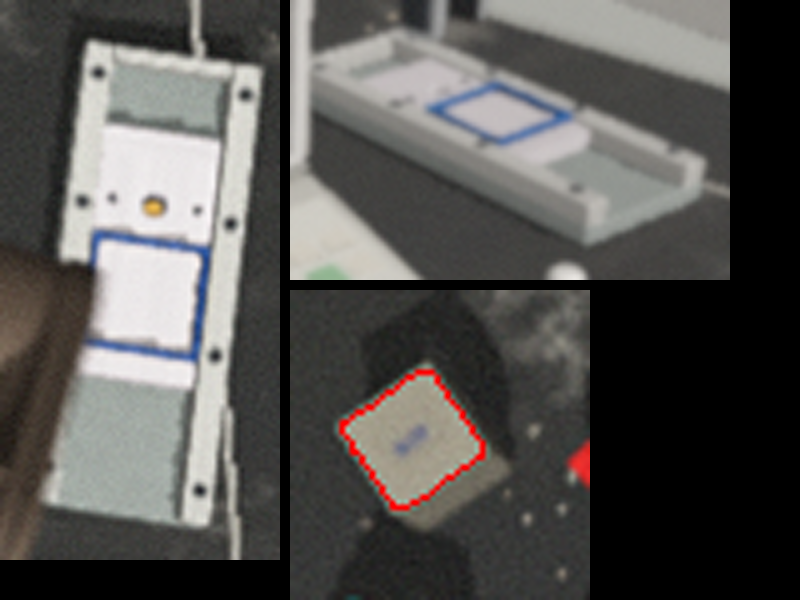

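The carrier lies flat with the pin in its hole (brass at crop (153,206)). The cube is at (0.520, 0.415), yaw 34.3°. Next I carry the tool in front of the balance to the cube.

```bash

python3 -m jog '{"travel": [[0,38,0],[0,40,0],[0,40,0],[0,40,0],[0,40,0]], "dr": [[0,0,2],[0,0,2.5],[0,0,2.5],[0,0,2.5],[0,0,2.5]], "jaw": [0,0,0,0,0]}'
python3 -m jog '{"travel": [[0,40,0],[0,40,0],[10,35,0],[13,35,0],[13,35,0]], "dr": [[0,0,2.5],[0,0,2.5],[0,0,2.5],[0,0,2.5],[0,0,2.5]], "jaw": [0,0,0,0,0]}'
python3 -m jog '{"travel": [[13,35,0],[13,35,0],[13,25,0],[0,0,0],[0,0,0]], "dr": [[0,0,2.5],[0,0,2.5],[0,0,2.5],[0,0,0],[0,0,0]], "jaw": [0,0,0,0,0]}'
python3 -c "
from h import *
from scipy.spatial.transform import Rotation as R
s=get_state();m=R.from_quat(s['tcp_rot']).as_matrix();print(s['eef_pos'],np.degrees(np.arctan2(m[1,0],m[0,0])),m[:,2],s['qpos'])"
```

```text
time: 11.03
eef_pos: [0.4447, 0.1275, 0.1576]
tcp_rot: [0.995, 0.101, 0.001, -0.0]
contact_force: [-0.0, -0.6, -0.1]
opening: 1.004
time: 11.45
eef_pos: [0.481, 0.3129, 0.1573]
tcp_rot: [0.978, 0.21, 0.001, -0.0]
contact_force: [0.5, -0.5, 0.5]
opening: 1.002
time: 11.87
eef_pos: [0.5201, 0.4068, 0.1566]
tcp_rot: [0.962, 0.272, 0.0, -0.0]
contact_force: [-0.4, -0.4, -0.1]
opening: 1.0
[0.52010416 0.40681703 0.15655284] 31.624625408303316 [ 2.00979313e-04  8.56505173e-05 -9.99999976e-01] [ 5.10383363e-01  3.20287613e-01  1.67569839e+00 -2.57399594e-05
  1.14538945e+00  1.52923648e+00]
```

```bash

python3 -m jog '{"travel": [[0,5,-25],[0,3,-33],[0,0,-33],[0,0,-30],[0,0,-15]], "dr": [[0,0,1.4],[0,0,1.3],[0,0,0],[0,0,0],[0,0,0]], "jaw": [0,0,0,0,0]}'
python3 -m jog '{"travel": [[0,0,-8],[0,0,-2.5],[0,0,0]], "dr": [[0,0,0],[0,0,0],[0,0,0]], "jaw": [0,0,0]}'
python3 -m jog '{"travel": [[0,0,0],[0,0,0],[0,0,0],[0,0,0],[0,0,0]], "dr": [[0,0,0],[0,0,0],[0,0,0],[0,0,0],[0,0,0]], "jaw": [60,100,130,160,200]}' 40
python3 -m jog '{"travel": [[0,0,0],[0,0,0],[0,0,0]], "dr": [[0,0,0],[0,0,0],[0,0,0]], "jaw": [200,200,200]}' 40
```

```text
time: 12.28
eef_pos: [0.517, 0.4112, 0.0167]
tcp_rot: [0.956, 0.294, -0.003, 0.001]
contact_force: [-0.7, -0.3, -0.8]
opening: 1.002
time: 12.53
eef_pos: [0.5202, 0.4141, 0.0117]
tcp_rot: [0.956, 0.294, 0.001, -0.0]
contact_force: [0.1, 0.1, -0.0]
opening: 0.998
time: 12.95
eef_pos: [0.5209, 0.415, 0.013]
tcp_rot: [0.956, 0.295, 0.002, -0.0]
contact_force: [0.3, -1.8, 6.7]
opening: 0.584
time: 13.2
eef_pos: [0.5209, 0.4149, 0.013]
tcp_rot: [0.956, 0.295, 0.002, -0.0]
contact_force: [-0.8, -0.9, 6.7]
opening: 0.587
```

```bash

python3 -m jog '{"travel": [[0,0,4],[0,0,8],[0,0,20],[0,0,30],[0,0,35]], "dr": [[0,0,0],[0,0,0],[0,0,0],[0,0,0],[0,0,0]], "jaw": [200,200,200,200,200]}'
python3 -m jog '{"travel": [[0,0,35],[0,0,20],[0,0,0],[0,0,0]], "dr": [[0,0,0],[0,0,0],[0,0,0],[0,0,0]], "jaw": [200,200,200,200]}'
python3 - <<'E'
from h import *
t=read_camera("top")[...,::-1]; s=read_camera("scene")[...,::-1]; cv2.imwrite("pics/t6.png",t)
hsv=cv2.cvtColor(t,cv2.COLOR_BGR2HSV)
m=cv2.inRange(hsv,(100,110,60),(125,255,255));M=np.zeros_like(m);M[205:265,435:505]=m[205:265,435:505]
c=max(cv2.findContours(M,0,1)[0],key=cv2.contourArea);W=onz("top",c[:,0],.030)[:,:2]
print("rim",cv2.minAreaRect((W*1000).astype(np.float32)))
out=np.zeros((600,800,3),np.uint8); out[:480,:240]=crop(t,435,180,495,300,4); a=crop(s,90,150,290,310,2.7); out[:a.shape[0],250:250+a.shape[1]]=a
cv2.imwrite("pics/c6.png",out); print(get_state()["eef_pos"],get_state()["contact_force"])
E
```

```text
time: 13.62
eef_pos: [0.517, 0.4129, 0.1053]
tcp_rot: [0.956, 0.295, -0.004, 0.001]
contact_force: [0.6, 0.2, -2.6]
opening: 0.583
time: 13.95
eef_pos: [0.5196, 0.4144, 0.1637]
tcp_rot: [0.956, 0.295, 0.001, -0.0]
contact_force: [-0.1, 0.3, -2.8]
opening: 0.587
rim ((508.1428527832031, -268.1110534667969), (31.84584617614746, 71.98927307128906), 54.54355239868164)
[0.51781824 0.41329171 0.15959496] [-0.51507887 -0.04134031 -2.32623623]
```

View pics/c6.png

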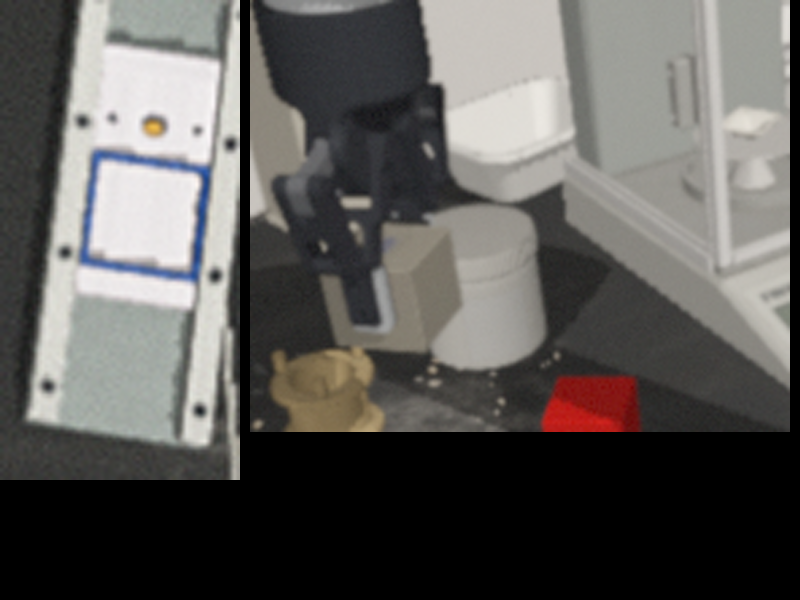

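The cube hangs upright and square in the fingers (load about 2.5 N). The pocket's rim in the left crop has corners at about (94,151), (211,167), (197,277) and (81,263).

```bash
python3 - <<'E'
from h import *
def rim(f,y0,y1):
    t=cv2.imread(f);hsv=cv2.cvtColor(t,cv2.COLOR_BGR2HSV)
    m=cv2.inRange(hsv,(100,100,60),(125,255,255));M=np.zeros_like(m);M[y0:y1,435:505]=m[y0:y1,435:505]
    p=np.argwhere(M)[:,::-1].astype(np.float64); W=onz("top",p,.030)[:,:2]; return cv2.minAreaRect((W*1000).astype(np.float32)),len(p)
print(rim("pics/top0.png",230,295)); print(rim("pics/t6.png",205,265))
g=lambda L,x,y,z:onz("top",np.float32(L)/4+[x,y],z)[:,:2]
C=g([[94,151],[211,167],[197,277],[81,263]],435,180,.030);print("corners mean",C.mean(0))
e=np.diff(np.r_[C,C[:1]],axis=0);print(np.degrees(np.arctan2(e[:,1],e[:,0])).round(1))
# rear mid, nose mid of carrier top
print("rear",g([[77,292],[192,308]],435,180,.024).mean(0)); print("nose",g([[108,42],[220,59]],435,180,.024).mean(0))
G=g([[88,122],[262,148],[212,605],[28,580]],435,80+0,.027)
# guide long inner/outer edges in t6
from scipy.spatial.transform import Rotation as R
s=get_state();m=R.from_quat(s['tcp_rot']).as_matrix();print(s['eef_pos'],np.degrees(np.arctan2(m[1,0],m[0,0])))
# cube in hand: top face seen in scene? project expected cube corners at TCP
E
```

```text
(((461.99554443359375, -234.67584228515625), (65.28785705566406, 64.69279479980469), 79.15730285644531), 145)
(((518.442138671875, -245.05844116210938), (65.34375, 64.40514373779297), 79.34305572509766), 142)
corners mean [ 0.51810006 -0.24620061]
[-99.7 168.7  81.3 -10.2]
rear [ 0.47091521 -0.23800476]
nose [ 0.61333939 -0.26451202]
[0.51781824 0.41329171 0.15959496] 34.29104112956461
```

```bash

python3 -m jog '{"travel": [[-8,-15,0],[-13,-30,0],[-13,-30,0],[-13,-30,0],[-13,-30,0]], "dr": [[0,0,-1],[0,0,-2],[0,0,-2],[0,0,-2],[0,0,-2]], "jaw": [200,200,200,200,200]}'
python3 -m jog '{"travel": [[-13,-35,0],[0,-38,0],[0,-40,0],[0,-40,0],[0,-40,0]], "dr": [[0,0,-2],[0,0,-2],[0,0,-2],[0,0,-2],[0,0,-2]], "jaw": [200,200,200,200,200]}'
python3 -m jog '{"travel": [[0,-40,0],[0,-40,0],[0,-40,0],[0,-40,0],[0,-40,0]], "dr": [[0,0,-2],[0,0,-2],[0,0,-2],[0,0,-2],[0,0,-2]], "jaw": [200,200,200,200,200]}'
python3 -m jog '{"travel": [[4,-35,0],[13,-22,0],[20,-20,0],[20,-20,0],[12,-18,0]], "dr": [[0,0,-2],[0,0,-2],[0,0,-2],[0,0,-2],[0,0,-2]], "jaw": [200,200,200,200,200]}'
python3 -m jog '{"travel": [[0,0,0],[0,0,0],[0,0,0]], "dr": [[0,0,-2],[0,0,-2],[0,0,0]], "jaw": [200,200,200]}'
cat > st.py <<'E'
from h import *
from scipy.spatial.transform import Rotation as R
s=get_state();m=R.from_quat(s['tcp_rot']).as_matrix();print(s['time'],s['eef_pos'],np.degrees(np.arctan2(m[1,0],m[0,0])),m[:,2].round(4),s['contact_force'])
E
python3 st.py
```

```text
time: 14.47
eef_pos: [0.4567, 0.2773, 0.1591]
tcp_rot: [0.976, 0.218, -0.003, 0.001]
contact_force: [-0.1, -0.7, -1.7]
opening: 0.583
time: 14.88
eef_pos: [0.444, 0.0847, 0.1598]
tcp_rot: [0.991, 0.133, -0.003, -0.0]
contact_force: [1.4, 0.4, -2.5]
opening: 0.584
time: 15.3
eef_pos: [0.4443, -0.1148, 0.1599]
tcp_rot: [0.999, 0.045, -0.002, -0.001]
contact_force: [1.2, 0.1, -2.0]
opening: 0.585
time: 15.72
eef_pos: [0.5152, -0.2295, 0.1594]
tcp_rot: [0.999, -0.042, -0.002, -0.001]
contact_force: [-0.4, -0.6, -2.5]
opening: 0.588
time: 15.97
eef_pos: [0.514, -0.2281, 0.1591]
tcp_rot: [0.997, -0.077, -0.003, -0.002]
contact_force: [0.0, 0.4, -2.5]
opening: 0.585
15.9667 [ 0.51396008 -0.22813707  0.1591108 ] -8.781881364837352 [-0.0054  0.0038 -1.    ] [ 0.04910952  0.40879323 -2.5416434 ]
```

```bash

python3 -m jog '{"travel": [[2,-9,-15],[2,-9,-30],[0,0,-25],[0,0,-12],[0,0,0]], "dr": [[0,0,-1],[0,0,-0.8],[0,0,0],[0,0,0],[0,0,0]], "jaw": [200,200,200,200,200]}'
python3 -m jog '{"travel": [[0,0,0],[0,0,0],[0,0,0]], "dr": [[0,0,0],[0,0,0],[0,0,0]], "jaw": [200,200,200]}'
python3 st.py
python3 - <<'E'
from h import *
t=read_camera("top")[...,::-1]; s=read_camera("scene")[...,::-1]; cv2.imwrite("pics/t7.png",t); cv2.imwrite("pics/s7.png",s)
out=np.zeros((600,800,3),np.uint8); out[:560,:280]=crop(t,435,160,505,300,4); a=crop(s,345,140,445,250,5); out[:a.shape[0],290:290+a.shape[1]]=a
cv2.imwrite("pics/c7.png",out)
E
```

```text
time: 16.38
eef_pos: [0.5159, -0.2442, 0.0752]
tcp_rot: [0.996, -0.091, -0.005, -0.003]
contact_force: [-0.9, 0.6, -3.6]
opening: 0.582
time: 16.63
eef_pos: [0.5207, -0.2474, 0.0827]
tcp_rot: [0.996, -0.091, 0.002, 0.001]
contact_force: [-0.3, -0.2, -1.8]
opening: 0.585
16.6333 [ 0.52065016 -0.24735306  0.08271183] -10.482833229799947 [ 0.0028 -0.002  -1.    ] [-0.25056093 -0.19227859 -1.78836004]
```

View pics/c7.png

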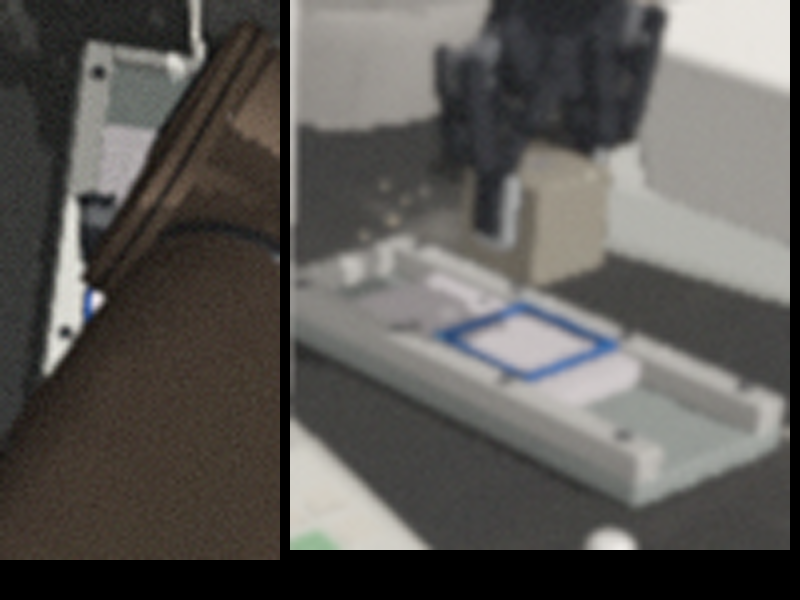

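The cube hangs square above the pocket: lower corners at crop (533,287) and (606,262), rim corners at (440,335), (530,380) and (617,345). I'll let the arm settle, then compare the cube and rim in this same view.

```bash

python3 -m jog '{"travel": [[0,0,0],[0,0,0],[0,0,0],[0,0,0]], "dr": [[0,0,0],[0,0,0],[0,0,0],[0,0,0]], "jaw": [200,200,200,200]}'
python3 st.py
python3 - <<'E'
from h import *
u=np.array([np.cos(np.radians(-10.5)),np.sin(np.radians(-10.5))]);v=np.array([-u[1],u[0]])
f=lambda L,z:onz("scene",(np.float64(L)-[290,0])/5+[345,140],z)[:,:2]
Z=.0827-.013
c=f([[533,287],[606,262]],Z); print("cube centre from corners",c[0]+.0255*u-.025*v, c[1]+.0255*u+.025*v)
r=f([[440,335],[530,380],[617,345]],.030); print("pocket",(r[0]+r[2])/2, r[1]+.033*u-.033*v)
# initial-check: pocket via colour mask
s=cv2.imread("pics/s7.png");hs=cv2.cvtColor(s,cv2.COLOR_BGR2HSV);m=cv2.inRange(hs,(100,100,60),(125,255,255));M=np.zeros_like(m);M[195:222,365:415]=m[195:222,365:415]
p=np.argwhere(M)[:,::-1].astype(float);W=onz("scene",p,.029)[:,:2];print(len(p),cv2.minAreaRect((W*1000).astype(np.float32)))
E
```

```text
time: 17.07
eef_pos: [0.5195, -0.2468, 0.0809]
tcp_rot: [0.996, -0.092, 0.0, 0.0]
contact_force: [-0.7, 0.9, -2.3]
opening: 0.588
17.0667 [ 0.51953343 -0.24682516  0.08094626] -10.511298353370051 [ 2.e-04 -1.e-04 -1.e+00] [-0.66517416  0.85503507 -2.33347962]
cube centre from corners [ 0.52148203 -0.25008187] [ 0.52136885 -0.25096318]
pocket [ 0.51504113 -0.24312672] [ 0.51447862 -0.24309042]
36 ((518.1565551757812, -246.0419464111328), (61.365966796875, 65.95238494873047), 81.44152069091797)
```

```bash

python3 -m jog '{"travel": [[-1,0.5,-6],[-0.5,0.3,-10],[0,0,-8],[0,0,-4],[0,0,-2]], "dr": [[0,0,0],[0,0,0],[0,0,0],[0,0,0],[0,0,0]], "jaw": [200,200,200,200,200]}'
python3 -m jog '{"travel": [[0,0,0],[0,0,0],[0,0,0],[0,0,0],[0,0,0]], "dr": [[0,0,0],[0,0,0],[0,0,0],[0,0,0],[0,0,0]], "jaw": [200,200,200,200,200]}'
python3 st.py
```

```text
time: 17.48
eef_pos: [0.5169, -0.2453, 0.0488]
tcp_rot: [0.996, -0.092, -0.001, -0.001]
contact_force: [0.6, 0.8, -2.1]
opening: 0.584
time: 17.9
eef_pos: [0.5183, -0.2462, 0.0512]
tcp_rot: [0.996, -0.092, 0.0, 0.0]
contact_force: [0.2, 0.4, -3.1]
opening: 0.58
17.9 [ 0.51827739 -0.24619961  0.05122999] -10.510548828014358 [ 7.e-04 -5.e-04 -1.e+00] [ 0.24643133  0.39635541 -3.10730066]
```

```bash

python3 -m jog '{"travel": [[0,0,-2],[0,0,-2],[0,0,-2],[0,0,-1],[0,0,-1]], "dr": [[0,0,0],[0,0,0],[0,0,0],[0,0,0],[0,0,0]], "jaw": [200,200,200,200,200]}'
python3 -m jog '{"travel": [[0,0,-1],[0,0,-1],[0,0,0]], "dr": [[0,0,0],[0,0,0],[0,0,0]], "jaw": [200,200,200]}'
python3 st.py
```

```text
time: 18.32
eef_pos: [0.5178, -0.2459, 0.0424]
tcp_rot: [0.996, -0.092, -0.0, -0.0]
contact_force: [-0.4, 0.6, -2.2]
opening: 0.59
time: 18.57
eef_pos: [0.5178, -0.2459, 0.0405]
tcp_rot: [0.996, -0.092, -0.0, -0.0]
contact_force: [-1.0, 0.2, -2.0]
opening: 0.583
18.5667 [ 0.51783987 -0.24589797  0.04047309] -10.508751894900216 [-4.e-04  3.e-04 -1.e+00] [-0.98953397  0.17719079 -1.95033521]
```

The cube's bottom is below the rim top with no contact force, so it is inside the pocket. I keep lowering by fractions of a millimetre.

```bash

python3 -m jog '{"travel": [[0,0,-0.7],[0,0,-0.7],[0,0,-0.6],[0,0,0]], "dr": [[0,0,0],[0,0,0],[0,0,0],[0,0,0]], "jaw": [200,200,200,200]}'
python3 -m jog '{"travel": [[0,0,-0.5],[0,0,-0.5],[0,0,0]], "dr": [[0,0,0],[0,0,0],[0,0,0]], "jaw": [200,200,200]}'
```

```text
time: 18.9
eef_pos: [0.5179, -0.2459, 0.0386]
tcp_rot: [0.996, -0.092, -0.0, -0.0]
contact_force: [0.2, 0.3, -2.4]
opening: 0.588
time: 19.15
eef_pos: [0.5179, -0.2459, 0.0376]
tcp_rot: [0.996, -0.092, -0.0, -0.0]
contact_force: [0.1, -0.2, -2.3]
opening: 0.585
```

```bash

python3 -m jog '{"travel": [[0,0,-0.5],[0,0,0]], "dr": [[0,0,0],[0,0,0]], "jaw": [200,200]}'
```

```text
time: 19.32
eef_pos: [0.5179, -0.246, 0.0372]
tcp_rot: [0.996, -0.092, -0.0, -0.0]
contact_force: [-0.4, 0.6, -2.4]
opening: 0.587
```

```bash

python3 -m jog '{"travel": [[0,0,-0.5],[0,0,0]], "dr": [[0,0,0],[0,0,0]], "jaw": [200,200]}'
```

```text
time: 19.48
eef_pos: [0.5182, -0.2461, 0.0371]
tcp_rot: [0.996, -0.092, 0.0, 0.0]
contact_force: [-0.3, 0.6, 0.2]
opening: 0.586
```

```bash

python3 -m jog '{"travel": [[0,0,-0.5],[0,0,0]], "dr": [[0,0,0],[0,0,0]], "jaw": [200,200]}'
```

```text
time: 19.65
eef_pos: [0.5183, -0.2462, 0.037]
tcp_rot: [0.996, -0.092, 0.0, 0.0]
contact_force: [-2.5, 1.2, 3.5]
opening: 0.581
```

```bash

python3 -m jog '{"travel": [[0,0,-0.4],[0,0,0]], "dr": [[0,0,0],[0,0,0]], "jaw": [200,200]}'
```

```text
time: 19.82
eef_pos: [0.5184, -0.2463, 0.037]
tcp_rot: [0.996, -0.092, 0.0, 0.0]
contact_force: [-2.2, 2.0, 5.1]
opening: 0.592
```

The cube is on the pocket floor, contact at TCP z = 0.037 as predicted. I ease the preload, release gently and withdraw straight up.

```bash

python3 -m jog '{"travel": [[0,0,0.5],[0,0,0.3],[0,0,0]], "dr": [[0,0,0],[0,0,0],[0,0,0]], "jaw": [108,104,102]}' 20
python3 -m jog '{"travel": [[0,0,0],[0,0,0],[0,0,0],[0,0,0],[0,0,0]], "dr": [[0,0,0],[0,0,0],[0,0,0],[0,0,0],[0,0,0]], "jaw": [98,92,80,65,50]}'
python3 -m jog '{"travel": [[0,0,3],[0,0,8],[0,0,20],[0,0,30],[0,0,35]], "dr": [[0,0,0],[0,0,0],[0,0,0],[0,0,0],[0,0,0]], "jaw": [45,45,45,45,45]}'
python3 -m jog '{"travel": [[0,0,30],[-15,20,10],[-25,35,0],[-20,40,0],[-10,40,0]], "dr": [[0,0,0],[0,0,0],[0,0,0],[0,0,0],[0,0,0]], "jaw": [45,45,45,45,45]}'
python3 -m jog '{"travel": [[0,30,0],[0,0,0],[0,0,0]], "dr": [[0,0,0],[0,0,0],[0,0,0]], "jaw": [45,45,45]}'
python3 - <<'E'
from h import *
t=read_camera("top")[...,::-1]; s=read_camera("scene")[...,::-1]; cv2.imwrite("pics/t8.png",t); cv2.imwrite("pics/s8.png",s)
out=np.zeros((600,800,3),np.uint8); out[:560,:280]=crop(t,435,160,505,300,4); a=crop(s,340,150,445,250,4.7); out[:a.shape[0],290:290+a.shape[1]]=a
cv2.imwrite("pics/c8.png",out)
E
```

```text
time: 20.07
eef_pos: [0.5182, -0.2462, 0.0367]
tcp_rot: [0.996, -0.092, 0.0, 0.0]
contact_force: [-0.2, 0.6, -0.1]
opening: 0.6
time: 20.48
eef_pos: [0.518, -0.246, 0.0366]
tcp_rot: [0.996, -0.092, -0.0, -0.0]
contact_force: [0.3, -0.5, 0.6]
opening: 0.802
time: 20.9
eef_pos: [0.5167, -0.2451, 0.1323]
tcp_rot: [0.996, -0.092, -0.002, -0.001]
contact_force: [1.3, -0.1, -0.8]
opening: 0.825
time: 21.32
eef_pos: [0.4486, -0.1141, 0.1735]
tcp_rot: [0.996, -0.093, 0.0, 0.0]
contact_force: [0.7, 1.2, 0.1]
opening: 0.83
time: 21.57
eef_pos: [0.4502, -0.0837, 0.1736]
tcp_rot: [0.996, -0.09, 0.001, 0.0]
contact_force: [0.4, -0.4, 0.4]
opening: 0.824
```

View pics/c8.png

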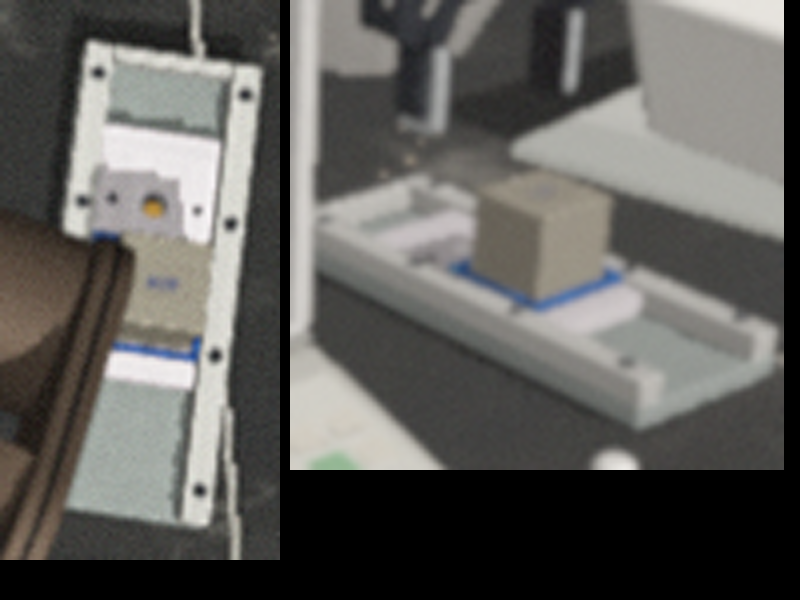

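The cube stands upright inside the blue rim. The pin is still visible in the hole at crop (153,207), and the carrier is flat. I run a quick check that the bystanders have not moved, then hand in.

```bash
python3 - <<'E'
from h import *
a=cv2.imread("pics/s8.png").astype(int);b=cv2.imread("pics/scene0.png").astype(int)
for n,(x0,y0,x1,y1) in dict(jar=(145,225,202,288),mould=(95,272,142,322),ring=(343,270,377,308),wbig=(396,242,420,272),wsmall=(370,263,386,286),cubes=(165,285,280,400),cube_old=(133,312,183,360)).items(): print(n,abs(a-b)[y0:y1,x0:x1].mean().round(1))
print(get_state()["time"]); sign_off()
E
```

```text
jar 21.8
mould 7.9
ring 21.0
wbig 7.7
wsmall 28.3
cubes 9.4
cube_old 35.1
21.6667
the job is handed in; nothing more can be done
```

The jar, ring and small-weight differences came out larger than the others. I'll check the saved pictures for shadow versus movement.

```bash
python3 - <<'E'
import cv2,numpy as np
for f0,f1,bx in (("pics/scene0.png","pics/s8.png",dict(jar=(145,225,202,288),mould=(95,272,142,322),ring=(343,270,377,308),wbig=(396,242,420,272),wsmall=(370,263,386,286))),("pics/top0.png","pics/t8.png",dict(jar=(210,138,264,192),ring=(306,292,338,324),wsmall=(348,294,364,310),wbig=(388,296,408,316)))):
    a=cv2.imread(f0,0);b=cv2.imread(f1,0)
    for n,(x0,y0,x1,y1) in bx.items():
        r=cv2.matchTemplate(b[y0-8:y1+8,x0-8:x1+8],a[y0:y1,x0:x1],cv2.TM_CCOEFF_NORMED);_,v,_,l=cv2.minMaxLoc(r);print(f1,n,"score",round(v,2),"shift px",l[0]-8,l[1]-8)
E
```

```text
pics/s8.png jar score 0.94 shift px -1 0
pics/s8.png mould score 1.0 shift px 0 0
pics/s8.png ring score 0.88 shift px 1 -1
pics/s8.png wbig score 1.0 shift px 0 0
pics/s8.png wsmall score 0.96 shift px 0 0
pics/t8.png jar score 0.94 shift px 0 0
pics/t8.png ring score 0.89 shift px 0 0
pics/t8.png wsmall score 0.97 shift px 0 0
pics/t8.png wbig score 0.36 shift px -6 -7
```

The job is done and handed in at 21.7 s of the 61 s allowed; no verdict was reported.

**Carrier:** I pushed it about 56 mm along the channel with shut fingers. The readings showed about 3–5 N while the nose climbed the pin. After the drop, the pin blocked it firmly at about 5 N. Force was read only at the end of each short move, never above about 6 N. The pictures afterwards show the brass pin in the hole and the carrier lying flat.

**Cube:** I carried it round in front of the balance and lowered it in sub-millimetre steps until it touched the pocket floor. Contact came at the predicted height, with at most about 6 N of force, and I then released it gently. The last picture shows it upright inside the blue rim with the robot clear.

**Checks that disagreed:**
- **Pocket position:** before lowering, the scene camera disagreed with the top camera by several millimetres along its line of sight. I used the top camera, and the cube went in without touching the rim.
- **Bystanders:** a simple before/after picture comparison just before hand-in showed brightness changes at the jar, ring and small weight, most likely the arm's shadow. I followed this up only after handing in:
  - Matching the saved pictures put the jar, ring and both weights within 1 pixel in at least one view, and the mould at 0 in the only view checked.
  - The big weight could not be matched in the top view, probably because the arm hid it. It matched exactly in the scene view.

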